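# Push the tested module through the drop-box flap

### The job

Two cased modules lie on the grey deck of the drop box, one on each side of the orange flap. Push the silver one with the blue label across until it is in front of the flap, then push it on through the flap until it slides down inside, and draw back so that the flap swings shut. Only push it, never lift it; leave the black module with the yellow label where it is and do not disturb the other things on the bench.

Things in the scene. Friction and masses are not known exactly. Their poses are not given: they have to be found in the camera images.
- station: Fixed drop box. Origin on the bench straight below the closed flap, mid-opening. x points into the box, y left, z up. In this frame (mm): smooth level grey deck, top at z 105, y -130 to 130, from x -190 (free edges, no rims) to x 20. Ivory front panel x 0 to 6, y -120 to 120, top z 170. Behind it a channel 96 wide to x 206 with clear walls and roof, top z 173.
- opening (a point): Middle of the opening's sill, on the deck (station x 0, z 105 mm). The opening in the front panel is 84 mm wide (y -42 to 42) and 59 mm high (to z 164); the orange flap fills it.
- drop_edge (a point): Middle of the deck's inner edge, 20 mm behind the flap plane (station x 20, z 105 mm). Beyond it a slippery white ramp goes down at 32 degrees to a rubber floor at z 24; end wall at x 200. A module tips and slides in by itself once its middle is past this edge.
- flap (a joint): The orange plastic flap, 80 mm wide, 48 mm high, 3 mm thick, 80 g, hinged along its upper edge (level axis along the station's y, at station x = 3, z = 162 mm). 0 = hanging shut; grows to 1.45 rad as its lower edge is pushed into the box (+x). It falls shut by its own weight; it cannot open outwards.
- tested_c (a point): Centre (half-way up) of the module to be pushed in: silver aluminium case with a blue label, 100 mm long (its x), 50 wide (y), 22 high (z), about 0.2 kg, loose. It starts flat on the deck, about 85 mm in front of the flap (station x) and about 75 mm to one side of the opening's middle (left or right varies), its length roughly along the station's x.
- untested_c (a point): Centre of the other module, to be left alone: same size and shape, black case with a yellow label, loose, on the deck about 75 mm to the other side of the opening's middle.
- torch: Bystander: black upright pocket torch, 34 mm across, 110 mm high, loose, stands on the bench to the left; origin at the centre of its foot.
- cleaner: Bystander: white bottle with a blue cap, 56 mm across, 140 mm high, loose, stands on the bench at the right; origin at the centre of its foot.
- driver: Bystander: screwdriver with a red handle, loose, lies on the bench at the right, near the robot; its length along its x.
- board: Bystander: light green circuit board 110 x 80 x 4 mm with two small brass connectors, loose, lies on the bench at the left; origin at the centre of its underside.
There are look-alikes about, which are no part of the job. Leave any pink look-alike of the part that bears tested_c alone.

How it is judged (in metres and radians):
On the way, in this order (a step that is already met when the one before it is completed fails the run):
1. the silver module stands on the deck in front of the flap, in line with the opening (y of tested_c in the frame of station between -0.025 and 0.025 m and x of tested_c in the frame of station below 0 m and z of tested_c in the frame of station above 0.108 m), for 0.1 s.
2. the silver module pushes the flap open and goes through it (value of joint flap above 0.4 rad and x of tested_c in the frame of station above -0.04 m), for 0.05 s.
At the end, for the whole second after the job is handed in: The silver module lies at rest in the box behind the flap (its centre 60 to 190 mm behind the flap plane and below 95 mm above the bench), the flap hangs shut (within 0.08 rad), the black module is within 20 mm and the other loose things are within 30 mm of where they started (x of tested_c in the frame of station between 0.06 and 0.19 m and z of tested_c in the frame of station between 0 and 0.095 m and y of tested_c in the frame of station between -0.042 and 0.042 m and value of joint flap below 0.08 rad and linear speed of tested below 0.02 m/s and distance of untested_c from where it was at the start of the episode below 0.02 m and distance of each of torch, cleaner, driver, board from where it was at the start of the episode below 0.03 m); the robot touches nothing.
It fails at once if the silver module is lifted more than 15 mm off the deck (z of tested_c in the frame of station above 0.131 m).
It fails at once if the black module is moved by more than 20 mm (distance of untested_c from where it was at the start of the episode above 0.02 m).
It fails at once if a bystander is moved by more than 30 mm (distance of any of torch, cleaner, driver, board from where it was at the start of the episode above 0.03 m).
It also fails if it takes over 43 s, if anything falls off the work surface, if the arm or the gripper's body presses on something with over 40 N, if the wrist force passes 120 N, or if a joint passes its speed limit or range.

### The arm

A 6-joint arm with a two-finger parallel gripper is mounted at the origin on the work surface. World frame = base frame: x ahead of the robot, y to its left, z up, the work surface at z = 0. Lengths are in m, angles in degrees, forces in N, time in s.
With the tool pointing down it reaches from about 0.3 to 0.75 m from the base axis. Payload 8.5 kg.
Tool frame: the origin (TCP) lies at the very end of the fingers, on their centre line; the grasp point (between the pads) lies 19 mm behind it; z points along the fingers, y is the line along which they close (so a half turn about z gives the same grasp; the last joint's range is limited). The gripper opens to 85 mm and grips with 20 to 120 N. Pads are 22 mm wide; open, the fingers measure 114 mm over their backs; the gripper's body (76 mm by 85 mm) begins 54 mm behind the grasp point. The pads swing forward as they close: fully open they stand 13 mm farther back than shut.
Start: joints at [-88.253, 21.807, 74.336, -0, 83.858, -12.336], TCP at [0.134, -0.533, 0.201] pointing down, gripper open.
Joint ranges: [-178.18, 178.18], [-50.72, 133.34], [12.68, 142.11], [-81.47, 261.47], [9.98, 163.14], [-165.26, 165.26]. Speed limits (degrees/s): [136.94, 136.94, 180, 180, 180, 180].

### API

Orientations are given as a 3x3 rotation matrix whose columns are the frame's x, y, z axes.
In Python, from rig import * gives the robot as it stands. The module is installed in compiled form; this text tells all that it offers.
- The arm moves only by the shell command python3 -m pendant 'ROWS' [OPENING] [FORCE]. ROWS is JSON, a list of rows, each a list of 2 entries, a list of its own where there are three numbers: the shift along the tool's x, y, z as a fraction of full scale, then the turn, a rotation vector about the tool's x, y, z as a fraction of full scale. A call has 1 to 8 rows; each row shifts and turns the commanded pose from where the row before left it, along the tool's axes as they then stand; what a row does not reach is not made up. Full scale, the value 1, is 40 mm for a shift and 5 degrees for a turn. A row lasts 1/8 s, in which the tool goes at most 62.5 mm and 10.7 degrees, less where a joint would pass 70% of its speed; a pose out of reach is approached as far as the arm can. A call with a number of a shift or a turn outside -1 to 1 is refused whole. A call with a gripper value outside its range is refused whole. OPENING is the opening, from 0 (shut) to 1 (fully open), set as the call begins (- or left out, the last holds). The fingers move at their own pace and stop on an object; FORCE is the grip in N (left out, the last holds). Time passes only in rows, so rows that do not move let the fingers close. It gives the time, the measured TCP pose, the force, the opening and the grip force at its end, in the units of the state.
- observe(): the state, without advancing time (a new reading comes with each control period).
- get_image(name): name is "scene" or "top" or "wrist"; returns a dict with "img" (384x512x3 uint8, blue, green, red), "range_z" (384x512 float32, m along the optical axis (not along the pixel's ray), 0 where there is no reading), "camera_matrix" (3x3 intrinsics, pixels), "dist_coeffs" ([k1, k2, p1, p2, k3] as OpenCV has them; the pictures are not rectified), "eye" and "rotation" of the camera in the world. Camera axes: x right, y down, z forward; pixel columns grow to the right and rows downward; lengths in m; the calibration is good to about 2 mm. A picture is of the moment at which its call begins.
- close_job(): hands the job in; it is judged then, once.
Trained networks look in the newest picture that a camera, given by its name, has taken for a name from the list of things; names that differ only in an ending like _2 or _b are one class to them, and where a whole thing is asked for, a point or a joint stands for the part that bears it (a point fixed in the world has none). Each returns a list of dicts, best first, with "conf" (0 to 1); they miss things now and then, are a little off and sometimes report something else, mostly with a low value. They report only what shows in the picture. A call takes as long as a camera call. They do not tell look-alikes from the thing itself.
- regions_of(camera, query): "mask" (384x512 bool, what is visible of it).
- landmark_of(camera, query): "point" ([x, y, z] in m, in world coordinates, good to about 4 mm: a listed point, or the origin of a listed thing).
The state is a dict: "time_s": time; "q": joint angles; "qvel": joint speeds; "joint_efforts": joint torques, N m; "position": TCP position; "tool_rot": TCP orientation; "ft_force": force on the tool from outside, world axes, zero at the start; "wrist_torque": the same for the moment, N m; "grip_width": finger opening in m; "gripper_force": force on a finger pad.
Only numpy, scipy, OpenCV 4.12 (cv2) and the standard library are available. Lean on these libraries where they do the work, as an engineer would, in place of code of your own. Each camera call takes 0.05 s, during which the arm holds its last target. There are 200 camera calls.

## Working session

There is one attempt and no reset: what is moved stays moved. The work goes in short steps, Python scripts to look and compute and a shell command to move; the robot and the scene stay as the last step left them, time stands still between calls to the robot, and variables do not carry over. Pictures are saved under pics/ and viewed, at most 13 in all, crops included, and the job is handed in when it is done.

```bash
mkdir -p pics; cat > h.py <<'E'
from rig import *
import numpy as np, cv2
def snap(c,n):
    d=get_image(c); cv2.imwrite(f'pics/{n}.png',d['img']); return d
E
python3 - <<'E'
from h import *
np.set_printoptions(precision=4,suppress=True)
a=snap('scene','s0');b=snap('top','t0')
cv2.imwrite('pics/st0.png',cv2.resize(np.vstack([a['img'],b['img']]),(450,600)) if 0 else cv2.resize(np.hstack([a['img'],b['img']]),(800,300)))
for c in ('top','scene'):
  for q in ('station','opening','drop_edge','tested_c','untested_c','torch','cleaner','driver','board'):
    print(c,q,[(np.round(x['point'],3).tolist(),round(x['conf'],2)) for x in landmark_of(c,q)][:3])
s=observe();print(s['time_s'],s['position'],s['tool_rot'],s['grip_width'])
E
```

```text
top station [([0.603, 0.083, -0.002], 0.91)]
top opening [([0.601, 0.082, 0.102], 0.71)]
top drop_edge [([0.624, 0.085, 0.105], 0.63)]
top tested_c [([0.521, 0.148, 0.118], 0.65), ([0.709, 0.237, 0.013], 0.61)]
top untested_c [([0.512, -0.001, 0.118], 0.62)]
top torch [([0.565, 0.4, 0.0], 0.82), ([0.334, -0.364, -0.001], 0.6)]
top cleaner [([0.609, -0.363, 0.002], 0.8)]
top driver [([0.336, -0.367, -0.003], 0.78)]
top board []
scene station [([0.6, 0.081, -0.002], 0.85)]
scene opening []
scene drop_edge [([0.624, 0.084, 0.106], 0.92)]
scene tested_c [([0.707, 0.234, 0.01], 0.83), ([0.521, 0.148, 0.115], 0.78), ([0.6, 0.083, 0.001], 0.43)]
scene untested_c [([0.515, 0.002, 0.117], 0.66), ([0.609, -0.365, 0.001], 0.65)]
scene torch [([0.562, 0.402, 0.002], 0.6)]
scene cleaner [([0.611, -0.366, 0.004], 0.79)]
scene driver [([0.333, -0.365, -0.001], 0.48)]
scene board [([0.41, 0.412, -0.003], 0.65)]
1.0 [ 0.1338 -0.5335  0.2011] [[ 0.9699  0.2433  0.    ]
 [ 0.2433 -0.9699 -0.    ]
 [ 0.      0.     -1.    ]] 0.0855998162078661
```

View pics/t0.png

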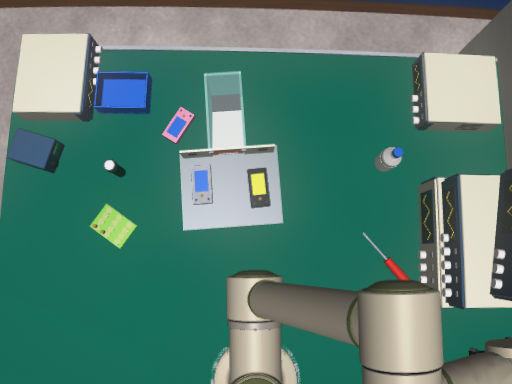

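View pics/s0.png

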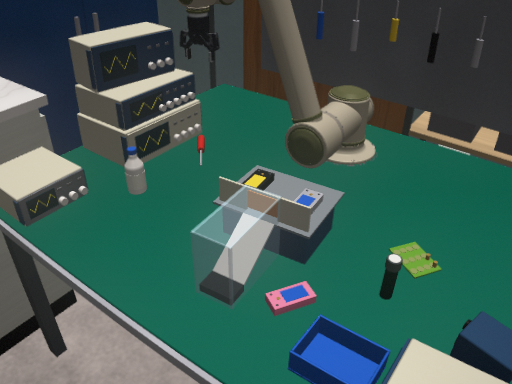

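The top view shows the silver module with the blue label at (202,183), left of the flap. The black module is at (259,187), and the pink look-alike at (178,125) is off the box. The scene view agrees, so next I'll fit the exact poses.

```bash
cat >> h.py <<'E'
def cloud(d):
    K,D=d['camera_matrix'],np.array(d['dist_coeffs'],float)
    v,u=np.mgrid[0:384,0:512]
    n=cv2.undistortPoints(np.stack([u,v],-1).reshape(-1,1,2).astype(float),K,D).reshape(384,512,2)
    z=d['range_z']; p=np.dstack([n[...,0]*z,n[...,1]*z,z])
    return p@np.array(d['rotation']).T+np.array(d['eye']), z>0
O=np.array([0.6015,0.0825]); 
def mods(d):
    P,ok=cloud(d)
    for q in ('tested_c','untested_c'):
        for r in regions_of('top',q)[:2]:
            m=r['mask']&ok&(P[...,2]>.12)&(P[...,2]<.14)
            if m.sum()<50: continue
            X=P[m]; rc=cv2.minAreaRect((X[:,:2]*1000).astype(np.float32))
            print(q,round(r['conf'],2),m.sum(),rc,X[:,2].mean())
    return P,ok
E
python3 - <<'E'
from h import *
d=get_image('top');P,ok=mods(d)
m=ok&(abs(P[...,2]-.105)<.006)&(P[...,0]>.38)&(P[...,0]<.62)&(P[...,1]>-.1)&(P[...,1]<.26)
print('deck',m.sum(),P[m][:,2].mean(),cv2.minAreaRect((P[m][:,:2]*1000).astype(np.float32)))
m=ok&(abs(P[...,2]-.170)<.008)&(abs(P[...,0]-.60)<.03)&(abs(P[...,1]-.08)<.15)
X=P[m];print('panel',m.sum(),X.mean(0),np.polyfit(X[:,1],X[:,0],1),X.min(0),X.max(0))
E
```

```text
tested_c 0.57 719 ((516.7214965820312, 147.9189453125), (100.08917236328125, 50.171974182128906), 5.7364182472229) 0.12636561825375822
untested_c 0.62 706 ((511.45355224609375, 0.02582550048828125), (99.56759643554688, 49.881492614746094), 7.330976963043213) 0.1264880153455176
deck 5643 0.10440546280097038 ((511.3297424316406, 73.61177825927734), (205.4546356201172, 261.6606140136719), 5.046753883361816)
panel 666 [0.61019561 0.08475951 0.17099471] [-0.07778571  0.61678869] [ 0.58770036 -0.03654179  0.16201202] [0.62995624 0.20216736 0.17760702]
```

```bash
python3 -m pendant '[[[0,0,-1],[0,0,-1]],[[0.6,-0.9,-0.3],[0,0,-1]],[[0.6,-0.7,0],[0,0,-1]],[[0.6,-0.7,0],[0,0,-1]],[[0.6,-0.7,0],[0,0,-1]],[[0.6,-0.7,0],[0,0,-1]],[[0.6,-0.7,0],[0,0,-1]],[[0.6,-0.7,0],[0,0,-1]]]' 0.5
```

```text
time_s: 2.15
position: [0.16, -0.272, 0.2532]
tool_rot: [[0.584, 0.812, 0.0], [0.812, -0.584, -0.0], [-0.0, 0.0, -1.0]]
ft_force: [0.3, 0.4, -0.3]
grip_width: 0.0424
gripper_force: 0.0
```

```bash
python3 -m pendant '[[[0.95,0.28,0],[0,0,0]],[[0.95,0.28,0],[0,0,0]],[[0.95,0.28,0],[0,0,0]],[[0.95,0.28,0],[0,0,0]],[[0.95,0.28,0],[0,0,0]],[[0.95,0.28,0],[0,0,0]],[[0.95,0.28,0],[0,0,0]],[[0,0,0],[0,0,-1]]]' &&  python3 -m pendant '[[[0,0,0],[0,0,-1]],[[0,0,0],[0,0,-1]],[[0,0,0],[0,0,-1]],[[0,0,0],[0,0,-1]],[[0,0,0],[0,0,-1]],[[0,0,0],[0,0,-1]],[[0,0,0],[0,0,-1]],[[0,0,0],[0,0,-0.1]]]'
```

```text
time_s: 3.15
position: [0.3809, -0.1024, 0.253]
tool_rot: [[0.509, 0.861, 0.0], [0.861, -0.509, 0.0], [0.0, -0.0, -1.0]]
ft_force: [-0.3, -0.8, -0.9]
grip_width: 0.0427
gripper_force: 0.0
time_s: 4.15
position: [0.3796, -0.1038, 0.2532]
tool_rot: [[-0.08, 0.997, 0.0], [0.997, 0.08, -0.0], [-0.0, 0.0, -1.0]]
ft_force: [0.4, -1.4, -0.7]
grip_width: 0.043
gripper_force: 0.0
```

```bash
python3 -m pendant '[[[0.89,0.49,0],[0,0,0]],[[0.89,0.49,0],[0,0,0]],[[0.89,0.49,0],[0,0,0]],[[0.89,0.49,0],[0,0,0]],[[0.89,0.49,0],[0,0,0]],[[0.89,0.49,0],[0,0,0]],[[0.89,0.49,0],[0,0,0]],[[0.89,0.49,0],[0,0,-0.1]]]' && python3 -m pendant '[[[0,0,1],[0,0,0]],[[0,0,1],[0,0,0]],[[0,0,0],[0,0,0]]]' && python3 -c "
from h import *
snap('wrist','w1')"
```

```text
time_s: 5.15
position: [0.5136, 0.1939, 0.2531]
tool_rot: [[-0.087, 0.996, 0.0], [0.996, 0.087, -0.0], [-0.0, 0.0, -1.0]]
ft_force: [1.0, -0.9, -0.3]
grip_width: 0.0429
gripper_force: 0.0
time_s: 5.52
position: [0.5118, 0.1924, 0.171]
tool_rot: [[-0.087, 0.996, -0.006], [0.996, 0.087, -0.001], [-0.0, -0.006, -1.0]]
ft_force: [-0.2, -0.8, 1.5]
grip_width: 0.0426
gripper_force: 0.0
```

View pics/w1.png

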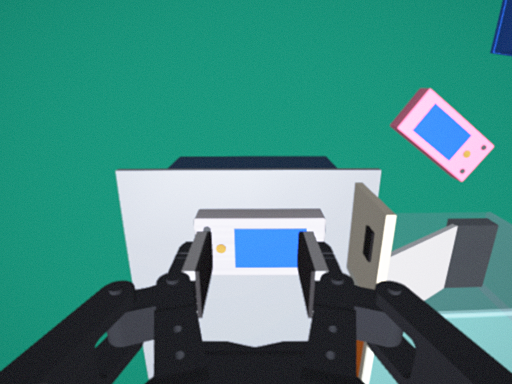

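The wrist view shows the silver module below and centred between the fingers (module columns 195–325, fingers at about 200 and 312). I'll go 4 mm farther outboard and descend.

```bash
python3 -m pendant '[[[0.12,0,0],[0,0,0]],[[0,0,0.8],[0,0,0]],[[0,0,0.5],[0,0,0]],[[0,0,0.22],[0,0,0]],[[0,0,0],[0,0,0]]]'; python3 - <<'E'
from h import *
d=snap('wrist','w2'); mods(get_image('top'))
E
```

```text
time_s: 6.2
position: [0.5132, 0.1975, 0.1131]
tool_rot: [[-0.088, 0.996, 0.001], [0.996, 0.088, 0.0], [0.0, 0.001, -1.0]]
ft_force: [-1.0, -0.6, 0.6]
grip_width: 0.0427
gripper_force: 0.0
tested_c 0.61 568 ((517.3819580078125, 142.4665985107422), (100.58464813232422, 39.685203552246094), 5.271503448486328) 0.12639836733592288
untested_c 0.81 705 ((511.5148620605469, 0.22309494018554688), (99.21084594726562, 49.4271240234375), 8.037202835083008) 0.12653703746946282
```

View pics/w2.png

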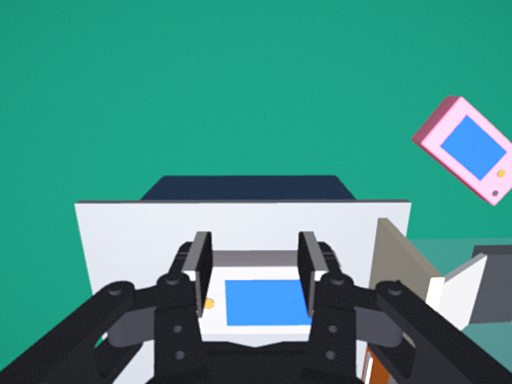

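```bash
python3 -m pendant '[[[0,0,0.1],[0,0,0]],[[-0.2,0,0],[0,0,0]],[[-0.2,0,0],[0,0,0]],[[-0.2,0,0],[0,0,0]],[[-0.2,0,0],[0,0,0]],[[-0.2,0,0],[0,0,0]],[[-0.2,0,0],[0,0,0]],[[0,0,0],[0,0,0]]]'; python3 - <<'E'
from h import *
snap('wrist','w3'); mods(get_image('top'))
E
```

```text
time_s: 7.4
position: [0.5171, 0.149, 0.1083]
tool_rot: [[-0.088, 0.996, -0.0], [0.996, 0.088, 0.0], [0.0, -0.0, -1.0]]
ft_force: [-0.4, 0.3, -0.5]
grip_width: 0.0427
gripper_force: 0.0
untested_c 0.79 712 ((511.5487060546875, -0.2911224365234375), (99.94699096679688, 49.4067268371582), 7.476627826690674) 0.1265093147475943
```

View pics/w3.png

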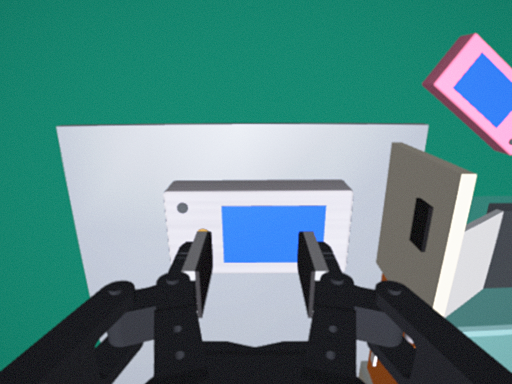

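The view doesn't make it clear whether the fingers are beside or above the module (module rows 180–272, finger ends about row 232–315). I'll measure it with the wrist depth.

```bash
python3 - <<'E'
from h import *
np.set_printoptions(precision=4,suppress=True)
d=get_image('wrist');P,ok=cloud(d)
print(d['eye'],np.array(d['rotation'])[:,2])
for (u,v) in [(260,185),(260,200),(265,235),(260,268),(340,250),(175,250),(205,240),(192,240),(205,300),(305,240),(318,240),(310,300),(250,150),(250,310)]: print(u,v,P[v,u],ok[v,u])
R=np.array(d['rotation']);s=observe()
for dz in (0,-.019):
  p=s['position']-np.array([0,0,dz]) if 0 else np.array(s['position'])+np.array([0,0,-dz])
  print(cv2.projectPoints(((p-d['eye'])@R)[None],np.zeros(3),np.zeros(3),d['camera_matrix'],np.array(d['dist_coeffs'],float))[0].ravel())
for r in regions_of('wrist','tested_c')[:2]:
  m=r['mask']&ok&(abs(P[...,2]-.127)<.005)
  print(r['conf'],m.sum(),cv2.minAreaRect((P[m][:,:2]*1000).astype(np.float32)) if m.sum()>20 else '')
E
```

```text
[0.5104 0.2297 0.2814] [ 0.0274 -0.308  -0.951 ]
260 185 [0.5182 0.1757 0.1162] True
260 200 [0.5185 0.1708 0.1264] True
265 235 [0.523  0.1515 0.1277] True
260 268 [0.5223 0.1302 0.127 ] True
340 250 [0.5648 0.1463 0.1286] True
175 250 [0.4746 0.138  0.128 ] True
205 240 [0.4943 0.1604 0.1549] True
192 240 [0.4835 0.144  0.1262] True
205 300 [0.4971 0.1393 0.169 ] True
305 240 [0.5389 0.1641 0.1545] True
318 240 [0.5521 0.1508 0.1275] True
310 300 [0.5395 0.1499 0.1776] True
250 150 [0.5111 0.1924 0.1051] True
250 310 [0.5203 0.0829 0.1057] True
[253.624  221.7536]
[253.5185 236.5692]
0.86 12493 ((519.4603881835938, 150.79087829589844), (99.90000915527344, 50.91057205200195), 5.676294803619385)
0.8 0
```

```bash
python3 - <<'E'
from h import *
np.set_printoptions(precision=4,suppress=True)
d=get_image('wrist');P,ok=cloud(d)
for u in (200,207,303):
  for v in range(222,320,8): print(u,v,P[v,u],d['img'][v,u])
t=get_image('top');c=t['img'][130:240,150:310];cv2.imwrite('pics/t3.png',cv2.resize(c,None,fx=4,fy=4))
Q,o=cloud(t)
s=observe();print(s['position'],s['q'])
E
```

```text
200 222 [0.4877 0.1558 0.1273] [241 231 232]
200 230 [0.4878 0.1511 0.1273] [169 177 192]
200 238 [0.4913 0.1587 0.1503] [106 101 100]
200 246 [0.4928 0.16   0.1598] [104  99  98]
200 254 [0.4937 0.1592 0.1651] [58 55 55]
200 262 [0.4948 0.1597 0.1719] [29 28 27]
200 270 [0.4952 0.1576 0.1742] [21 19 22]
200 278 [0.4958 0.1558 0.177 ] [33 28 27]
200 286 [0.4961 0.1532 0.1784] [47 40 41]
200 294 [0.496  0.1487 0.1773] [60 55 56]
200 302 [0.4963 0.1456 0.1782] [76 71 74]
200 310 [0.4963 0.1415 0.1781] [82 76 78]
200 318 [0.4867 0.073  0.1058] [185 173 167]
207 222 [0.4915 0.1564 0.1277] [241 232 231]
207 230 [0.4916 0.1515 0.1275] [238 227 229]
207 238 [0.4947 0.1597 0.1515] [24 23 18]
207 246 [0.4953 0.1577 0.1554] [22 20 23]
207 254 [0.4956 0.154  0.156 ] [11  8 11]
207 262 [0.4958 0.1503 0.1567] [16 15 15]
207 270 [0.4962 0.1473 0.1584] [13 14  8]
207 278 [0.4964 0.1436 0.1592] [23 16 17]
207 286 [0.4967 0.1402 0.1605] [27 25 26]
207 294 [0.4973 0.1388 0.1643] [164 152 149]
207 302 [0.491  0.0866 0.1055] [221 207 200]
207 310 [0.4912 0.0795 0.1049] [218 204 197]
207 318 [0.4915 0.0732 0.1054] [216 201 195]
303 222 [0.5424 0.1608 0.1276] [252 141  58]
303 230 [0.543  0.1563 0.1278] [255 135  62]
303 238 [0.5387 0.1632 0.1508] [18 18 19]
303 246 [0.5378 0.1626 0.1572] [28 24 26]
303 254 [0.5381 0.1594 0.1587] [30 32 31]
303 262 [0.5384 0.156  0.1597] [26 27 26]
303 270 [0.539  0.1519 0.1596] [22 21 23]
303 278 [0.539  0.1492 0.1619] [32 30 27]
303 286 [0.5395 0.1456 0.1627] [21 18 20]
303 294 [0.5396 0.1426 0.1644] [104  97  95]
303 302 [0.5553 0.0923 0.1054] [212 197 190]
303 310 [0.5562 0.0858 0.1055] [213 200 195]
303 318 [0.5571 0.0793 0.1057] [215 201 194]
[0.5169 0.1497 0.1083] [ 3.5404 25.597  84.7365 -0.0012 69.6701 -1.5605]
```

View pics/t3.png

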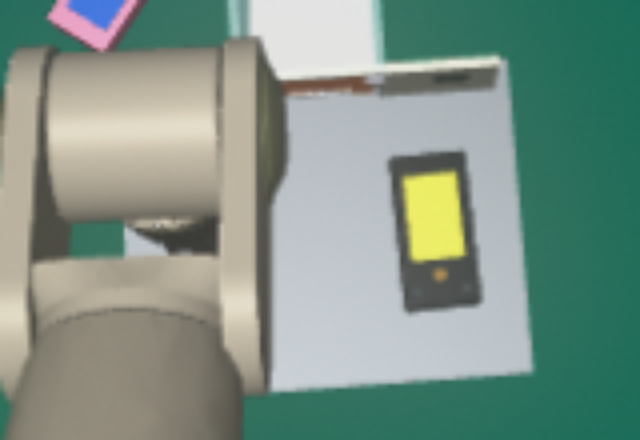

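The depth shows the real pad ends at z≈0.15, while the TCP reads 0.108. The fingers therefore passed over the module untouched, and it is still at (0.518, 0.149). I'll back out, descend in steps and measure the pad ends again.

```bash
python3 -m pendant '[[[0.6,0,0],[0,0,0]],[[0.6,0,0],[0,0,0]],[[0,0,0.2],[0,0,0]],[[0,0,0.2],[0,0,0]],[[0,0,0],[0,0,0]]]'; cat >> h.py <<'E'
def tips():
    d=get_image('wrist');P,ok=cloud(d);s=observe();p=np.array(s['position'])
    R=np.array(s['tool_rot']);L=(P-p)@R
    for sg in (-1,1):
        y=sg*s['grip_width']/2
        m=ok&(abs(L[...,1]-y)<.012)&(abs(L[...,0])<.016)&(P[...,2]>.112)&(d['img'].max(2)<125)
        if m.sum(): print('tip tool z',np.percentile(L[m][:,2],[98,90,50]),'world z',np.percentile(P[m][:,2],[2,10]),m.sum())
    for r in regions_of('wrist','tested_c')[:2]:
        m=r['mask']&ok&(abs(P[...,2]-.127)<.005)
        if m.sum()>20: print('mod',r['conf'],m.sum(),cv2.minAreaRect((P[m][:,:2]*1000).astype(np.float32)))
    return d
E
python3 - <<'E'
from h import *
np.set_printoptions(precision=4,suppress=True)
d=tips();cv2.imwrite('pics/w4.png',d['img']); s=observe();print(s['position'],s['ft_force'],s['joint_efforts'])
E
```

```text
time_s: 8.43
position: [0.5124, 0.1966, 0.0914]
tool_rot: [[-0.088, 0.996, -0.002], [0.996, 0.088, -0.0], [-0.0, -0.002, -1.0]]
ft_force: [0.0, -0.4, -0.1]
grip_width: 0.0427
gripper_force: 0.0
tip tool z [-0.0378 -0.0465 -0.0763] world z [0.1298 0.1384] 3002
tip tool z [-0.0383 -0.0473 -0.0776] world z [0.1302 0.1391] 3042
mod 0.82 6015 ((517.2261962890625, 161.34974670410156), (48.40459442138672, 60.19512176513672), 88.01004791259766)
[0.5129 0.1968 0.0922] [-0.1968  0.7555 -0.1034] [  0.0427 -46.3659 -19.4592  -0.0005  -0.0061  -0.0043]
```

View pics/w4.png

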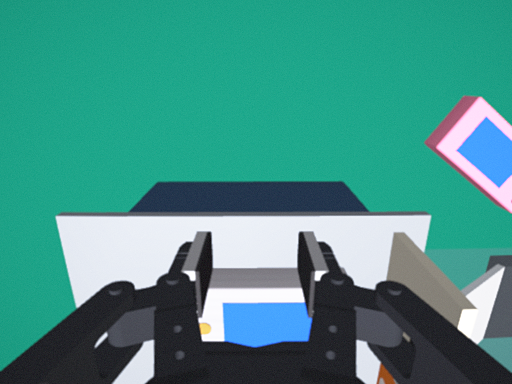

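The view confirms the pad ends about 38 mm behind the reported TCP and outboard of the module. I'll descend to pad ends at about 0.112 and push gently.

```bash
python3 -m pendant '[[[0,0,0.2],[0,0,0]],[[0,0,0.2],[0,0,0]],[[0,0,0.05],[0,0,0]],[[0,0,0],[0,0,0]]]' && python3 -m pendant '[[[-0.2,0,0],[0,0,0]],[[-0.2,0,0],[0,0,0]],[[-0.2,0,0],[0,0,0]],[[-0.2,0,0],[0,0,0]],[[0,0,0],[0,0,0]]]'; python3 - <<'E'
from h import *
np.set_printoptions(precision=4,suppress=True)
d=tips()
E
```

```text
time_s: 9.02
position: [0.5127, 0.1973, 0.0742]
tool_rot: [[-0.089, 0.996, -0.0], [0.996, 0.089, -0.0], [-0.0, -0.0, -1.0]]
ft_force: [-0.9, 0.0, 0.0]
grip_width: 0.0431
gripper_force: 0.0
time_s: 9.65
position: [0.5156, 0.1647, 0.0743]
tool_rot: [[-0.088, 0.996, -0.0], [0.996, 0.088, -0.0], [-0.0, -0.0, -1.0]]
ft_force: [-0.4, 0.1, -0.1]
grip_width: 0.0427
gripper_force: 0.0
tip tool z [-0.039  -0.0438 -0.0703] world z [0.1133 0.1181] 3521
tip tool z [-0.039  -0.0436 -0.0716] world z [0.1133 0.1179] 3614
mod 0.64 5768 ((530.7116088867188, 140.58995056152344), (77.54124450683594, 33.618309020996094), 7.5305047035217285)
```

```bash
python3 -m pendant '[[[-0.2,0,0],[0,0,0]],[[-0.2,0,0],[0,0,0]],[[-0.2,0,0],[0,0,0]],[[-0.2,0,0],[0,0,0]],[[-0.2,0,0],[0,0,0]],[[-0.2,0,0],[0,0,0]],[[-0.1,0,0],[0,0,0]],[[0,0,0],[0,0,0]]]' && python3 -m pendant '[[[0.5,0,0],[0,0,0]],[[0,0,-0.8],[0,0,0]],[[0,0,-0.8],[0,0,0]],[[-0.5,0,-0.5],[0,0,0]],[[0,0,0],[0,0,0]]]' ; python3 - <<'E'
from h import *
np.set_printoptions(precision=4,suppress=True)
d=tips(); cv2.imwrite('pics/w5.png',d['img']);mods(get_image('top'))
E
```

```text
time_s: 10.75
position: [0.5203, 0.1133, 0.0744]
tool_rot: [[-0.088, 0.996, 0.0], [0.996, 0.088, -0.0], [-0.0, 0.0, -1.0]]
ft_force: [-0.3, 0.5, -0.3]
grip_width: 0.0429
gripper_force: 0.0
time_s: 11.38
position: [0.5209, 0.1132, 0.1595]
tool_rot: [[-0.088, 0.996, 0.003], [0.996, 0.088, -0.0], [-0.0, 0.003, -1.0]]
ft_force: [-0.7, -0.1, -0.6]
grip_width: 0.0424
gripper_force: 0.0
tip tool z [ 0.0418 -0.0409 -0.0708] world z [0.1165 0.1992] 3657
tip tool z [ 0.0417 -0.0424 -0.0731] world z [0.1166 0.2007] 3682
mod 0.59 6400 ((525.9055786132812, 78.70616149902344), (100.24835205078125, 50.618831634521484), 4.999576568603516)
tested_c 0.44 158 ((511.5828552246094, 58.18513107299805), (71.03856658935547, 17.53338623046875), 5.387653350830078) 0.12646724128139852
untested_c 0.64 702 ((511.3120422363281, -0.1930408477783203), (99.0571517944336, 49.855464935302734), 6.975169658660889) 0.12669397665470267
```

View pics/w5.png

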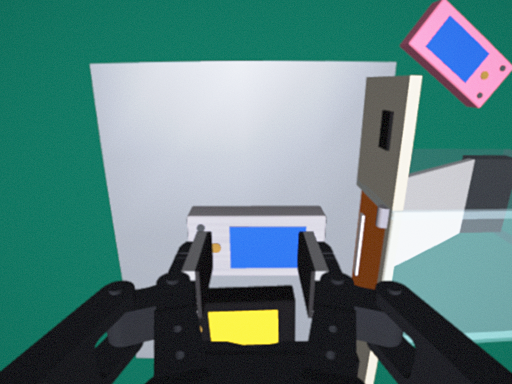

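The wrist view shows the silver module (rows 207–272) clear of the black one (row 288 on) and squarely in front of the orange flap (column 370). Measured station y is about +2 mm. Next I'll go behind it, turn 90° and narrow the fingers.

```bash
python3 -m pendant '[[[-0.3,-0.6,0],[0,0,-1]],[[-0.25,-0.6,0],[0,0,-1]],[[-0.2,-0.7,0],[0,0,-1]],[[0,0,0],[0,0,-1]],[[0,0,0],[0,0,-1]],[[0,0,0],[0,0,-1]],[[0,0,0],[0,0,-1]],[[0,0,0],[0,0,-1]]]' 0.2 && python3 -m pendant '[[[0,0,0],[0,0,-1]],[[0,0,0],[0,0,-1]],[[0,0,0],[0,0,-1]],[[0,0,0],[0,0,-1]],[[0,0,0],[0,0,-1]],[[0,0,0],[0,0,-1]],[[0,0,0],[0,0,-1]],[[0,0,0],[0,0,-1]]]' && python3 -m pendant '[[[0,0,0],[0,0,-1]],[[0,0,0],[0,0,-1]],[[0,0,0],[0,0,0]]]'; python3 - <<'E'
from h import *
np.set_printoptions(precision=4,suppress=True)
d=tips(); cv2.imwrite('pics/w6.png',d['img'])
P,ok=cloud(d);s=observe();L=(P-np.array(s['position']))@np.array(s['tool_rot'])
for v in range(200,384,12): print(v,[L[v,u].round(3).tolist() for u in (256,235,277)])
E
```

```text
time_s: 12.62
position: [0.4502, 0.0709, 0.1577]
tool_rot: [[-0.71, 0.704, -0.001], [0.704, 0.71, 0.0], [0.001, -0.001, -1.0]]
ft_force: [0.3, 0.4, -0.4]
grip_width: 0.0171
gripper_force: 0.0
time_s: 13.62
position: [0.4502, 0.0709, 0.1577]
tool_rot: [[-0.997, 0.082, -0.001], [0.082, 0.997, 0.0], [0.001, 0.0, -1.0]]
ft_force: [0.2, -0.3, -0.1]
grip_width: 0.0173
gripper_force: 0.0
time_s: 14.0
position: [0.4503, 0.0708, 0.1578]
tool_rot: [[-0.996, -0.088, -0.001], [-0.088, 0.996, 0.0], [0.001, 0.0, -1.0]]
ft_force: [0.3, -1.0, -0.6]
grip_width: 0.0173
gripper_force: 0.0
tip tool z [-0.0384 -0.0512 -0.0913] world z [0.1963 0.2092] 5118
tip tool z [-0.0388 -0.0528 -0.1033] world z [0.1967 0.2107] 5012
mod 0.82 4505 ((525.288330078125, 77.0440902709961), (100.59082794189453, 44.27178192138672), 7.071751594543457)
200 [[-0.008, 0.002, 0.053], [-0.008, -0.014, 0.053], [-0.007, 0.018, 0.051]]
212 [[-0.018, 0.002, 0.053], [-0.018, -0.014, 0.053], [-0.018, 0.018, 0.053]]
224 [[-0.025, 0.002, 0.047], [-0.026, -0.014, 0.048], [-0.025, 0.018, 0.047]]
236 [[-0.027, 0.002, 0.031], [0.011, -0.008,
[... 253 characters left out ...]
 -0.069]]
284 [[-0.067, 0.002, 0.03], [-0.006, -0.008, -0.054], [0.003, 0.01, -0.068]]
296 [[-0.078, 0.002, 0.03], [-0.011, -0.008, -0.057], [-0.002, 0.01, -0.068]]
308 [[-0.089, 0.002, 0.029], [-0.09, -0.014, 0.031], [-0.009, 0.01, -0.067]]
320 [[-0.101, 0.002, 0.03], [-0.101, -0.015, 0.03], [-0.101, 0.019, 0.03]]
332 [[-0.113, 0.002, 0.03], [-0.114, -0.015, 0.031], [-0.114, 0.019, 0.031]]
344 [[-0.148, 0.002, 0.053], [0.01, -0.004, -0.105], [0.009, 0.007, -0.103]]
356 [[0.011, 0.001, -0.11], [0.01, -0.004, -0.109], [0.009, 0.007, -0.108]]
368 [[0.01, 0.001, -0.113], [0.011, -0.004, -0.114], [0.011, 0.007, -0.113]]
380 [[0.011, 0.001, -0.116], [0.01, -0.004, -0.116], [0.011, 0.006, -0.117]]
```

View pics/w6.png

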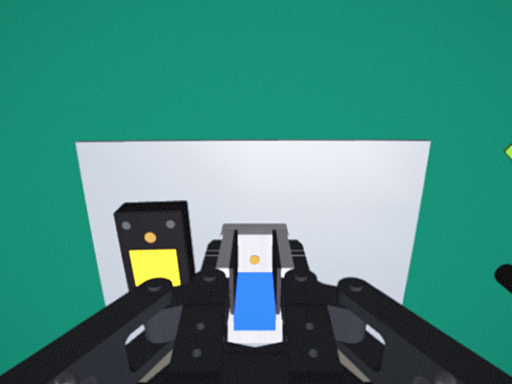

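The fingers straddle the module's centreline behind its rear face (columns 220–290, row 228), with the black module clear on the left. I'll descend and push.

```bash
python3 -m pendant '[[[0,0,0.8],[0,0,0]],[[0,0,0.8],[0,0,0]],[[0,0,0.3],[0,0,0]],[[0,0,0.1],[0,0,0]],[[0,0,0],[0,0,0]]]' && python3 -m pendant '[[[-0.2,0,0],[0,0,0]],[[-0.25,0,0],[0,0,0]],[[-0.25,0,0],[0,0,0]],[[-0.25,0,0],[0,0,0]],[[-0.25,0,0],[0,0,0]],[[-0.25,0,0],[0,0,0]],[[0,0,0],[0,0,0]]]'; python3 - <<'E'
from h import *
np.set_printoptions(precision=4,suppress=True)
d=tips();cv2.imwrite('pics/w7.png',d['img']);mods(get_image('top'))
E
```

```text
time_s: 14.72
position: [0.4509, 0.0705, 0.0789]
tool_rot: [[-0.996, -0.088, 0.001], [-0.088, 0.996, -0.0], [-0.001, -0.0, -1.0]]
ft_force: [0.3, -0.0, 0.5]
grip_width: 0.0172
gripper_force: 0.0
time_s: 15.6
position: [0.5091, 0.0757, 0.0782]
tool_rot: [[-0.996, -0.089, 0.001], [-0.089, 0.996, -0.0], [-0.001, -0.0, -1.0]]
ft_force: [0.3, -0.2, -0.0]
grip_width: 0.0172
gripper_force: 0.0
tip tool z [-0.0371 -0.0466 -0.1008] world z [0.1153 0.1248] 6842
tip tool z [-0.0369 -0.046  -0.1032] world z [0.1151 0.1242] 6784
mod 0.66 2856 ((536.5589599609375, 78.69329833984375), (40.33089828491211, 26.0682430267334), 6.806551933288574)
untested_c 0.57 513 ((511.1456604003906, -3.6782188415527344), (102.4800033569336, 46.27363586425781), 1.1287318468093872) 0.12643586155980482
```

View pics/w7.png

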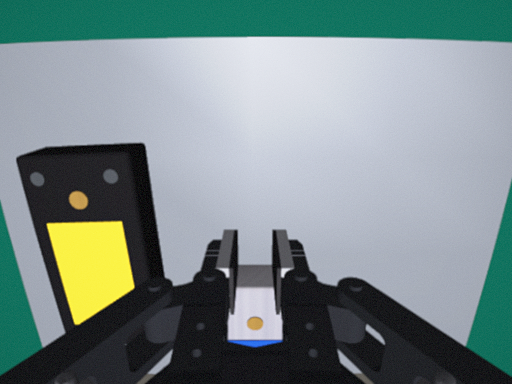

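The pads are on the module's rear face, pushing straight, and the black module hasn't moved. I'll push on through the flap.

```bash
python3 -m pendant '[[[-0.25,0,0],[0,0,0]],[[-0.25,0,0],[0,0,0]],[[-0.25,0,0],[0,0,0]],[[-0.25,0,0],[0,0,0]],[[-0.25,0,0],[0,0,0]],[[-0.25,0,0],[0,0,0]],[[-0.1,0,0],[0,0,0]],[[0,0,0],[0,0,0]]]'; python3 - <<'E'
from h import *
t=get_image('scene');cv2.imwrite('pics/s8.png',cv2.resize(t['img'][150:310,170:360],None,fx=3,fy=3))
E
```

```text
time_s: 16.85
position: [0.5723, 0.0814, 0.0782]
tool_rot: [[-0.996, -0.089, 0.0], [-0.089, 0.996, 0.0], [-0.0, 0.0, -1.0]]
ft_force: [1.0, -0.1, 0.7]
grip_width: 0.0173
gripper_force: 0.0
```

View pics/s8.png

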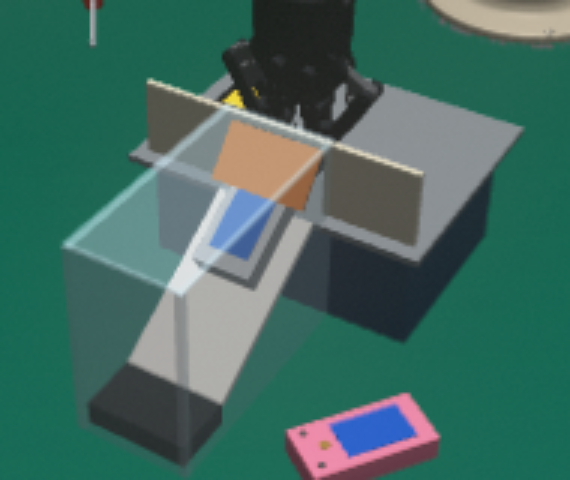

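The module has its nose on the ramp with the flap resting on it (around (245,230)). I'll nudge it a little farther, then draw back and up.

```bash
python3 -m pendant '[[[-0.15,0,0],[0,0,0]],[[-0.1,0,0],[0,0,0]],[[0,0,0],[0,0,0]],[[0,0,0],[0,0,0]]]' && python3 -m pendant '[[[0.7,0,0],[0,0,0]],[[0.7,0,0],[0,0,0]],[[0.4,0,0],[0,0,0]],[[0,0,-0.8],[0,0,0]],[[0,0,-0.8],[0,0,0]],[[0.5,0,-0.8],[0,0,0]],[[0,0,0],[0,0,0]],[[0,0,0],[0,0,0]]]'; python3 - <<'E'
from h import *
t=get_image('scene');cv2.imwrite('pics/s9.png',cv2.resize(t['img'][150:310,170:360],None,fx=3,fy=3))
print([(np.round(x['point'],3),x['conf']) for x in landmark_of('scene','tested_c')],[(np.round(x['point'],3),x['conf']) for x in landmark_of('scene','untested_c')])
E
```

```text
time_s: 17.4
position: [0.5819, 0.0822, 0.0783]
tool_rot: [[-0.996, -0.089, -0.0], [-0.089, 0.996, 0.0], [0.0, 0.0, -1.0]]
ft_force: [-0.5, -0.4, -0.3]
grip_width: 0.0171
gripper_force: 0.0
time_s: 18.4
position: [0.4902, 0.0741, 0.1738]
tool_rot: [[-0.996, -0.089, -0.001], [-0.089, 0.996, 0.0], [0.001, 0.0, -1.0]]
ft_force: [0.1, 0.2, -0.1]
grip_width: 0.017
gripper_force: 0.0
[(array([0.705, 0.234, 0.015]), 0.9)] [(array([ 0.609, -0.362, -0.001]), 0.73), (array([ 0.512, -0.   ,  0.115]), 0.7)]
```

View pics/s9.png

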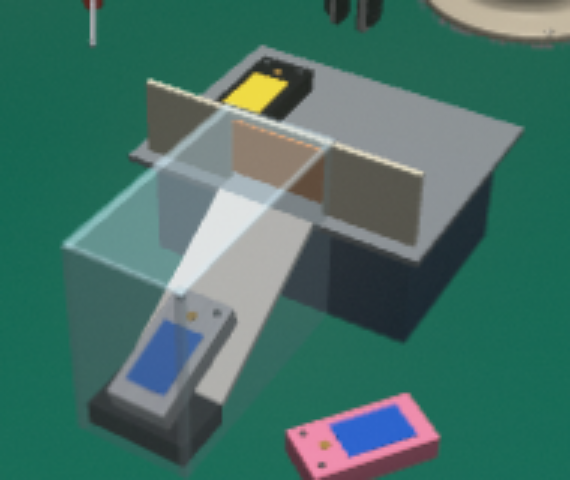

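The module is at the bottom of the ramp, the flap is shut and the black module is in place. I'll let it settle and hand in.

```bash
python3 -m pendant '[[[0,0,-0.5],[0,0,0]],[[0,0,0],[0,0,0]],[[0,0,0],[0,0,0]],[[0,0,0],[0,0,0]],[[0,0,0],[0,0,0]],[[0,0,0],[0,0,0]],[[0,0,0],[0,0,0]],[[0,0,0],[0,0,0]]]' && python3 -c "
from rig import *
print(close_job())"
```

```text
time_s: 19.55
position: [0.4903, 0.0741, 0.1943]
tool_rot: [[-0.996, -0.089, 0.0], [-0.089, 0.996, 0.0], [-0.0, -0.0, -1.0]]
ft_force: [0.5, -0.4, 0.0]
grip_width: 0.0174
gripper_force: 0.0
the job is handed in; nothing more can be done
None
```

The job is handed in at about 19.6 s of the 43 s allowed, but the hand-in returned no verdict: the last picture shows the silver module at the foot of the ramp, the flap shut and the black module where it started, and nothing else was touched.

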